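Fit the splined sanding drum on the foot-trimming sander

ROBOT

A 6-joint arm with a two-finger parallel gripper is mounted at the origin on the work surface. World frame = base frame: x ahead of the robot, y to its left, z up, the work surface at z = 0. Lengths are in mm, angles in rad, forces in N, time in s.
With the tool pointing down it reaches from about 275 to 750 mm from the base axis. Payload 10.2 kg.
Tool frame: the origin (TCP) lies between the finger pads; the fingertips stand 22 mm ahead of it and the grasp point (between the pads) lies 3 mm ahead of it (ctrl.nose_length is the distance from the TCP to the fingertips, in mm); y points along the fingers, z is the direction in which the jaws open and shut, and the axes are right-handed (so a half turn about y gives the same grasp; the last joint's range is limited). The gripper opens to 85 mm and grips with 20 to 120 N. Pads are 22 mm wide; open, the fingers measure 114 mm over their backs; the gripper's body (76 mm by 85 mm) begins 54 mm behind the grasp point. The pads swing forward as they close: fully open they stand 13 mm farther back than shut.
Start: joints at [0.924, 0.313, 1.498, -0, 1.331, -0.223], TCP at [215.907, 478.555, 253.294] pointing down, gripper open.
Joint ranges: [-2.94, 2.94], [-0.97, 2.17], [0.19, 2.56], [-1.23, 4.37], [0.02, 3.11], [-2.88, 2.88]. Speed limits (rad/s): [2.39, 2.39, 3.01, 3.14, 3.14, 3.14].

INTERFACE

Orientations are given as a unit quaternion [w, x, y, z].
In Python, from rig import ctrl, eyes, models gives the robot as it stands.
- The arm moves only by the shell command python3 -m crank 'ROWS' [FORCE]. ROWS is JSON, a list of rows, each an object with "dp": the shift along the tool's x, y, z in mm, a list of three; "roll": the turn about the tool's y in rad; "gripper": the closure in counts, from 0 (fully open) to 255 (shut). A call has 1 to 10 rows; each row is the pose to reach, as a shift and turn from the pose commanded when the call began, along the tool's axes at that moment; what a row does not reach only later rows make up. A row lasts 1/12 s, in which the tool goes at most 41.7 mm and 7.16 degrees, less where a joint would pass 70% of its speed; a pose out of reach is approached as far as the arm can. A call with a gripper value outside its range is refused whole. The fingers move at their own pace and stop on an object; FORCE is the grip in N (left out, the last holds). Time passes only in rows, so rows that repeat a pose let the fingers close. It gives the time, the measured TCP pose, the force and the opening at its end, in the units of the state.
- ctrl.sense(): the state, without advancing time (a new reading comes with each control period).
- eyes.capture(name): name is "scene" or "top" or "wrist"; returns a dict with "color" (384x512x3 uint8, red, green, blue), "fx", "fy", "cx", "cy" (pixels), "R" (3x3) and "t" (3): a world point X has camera coordinates R X + t. Camera axes: x right, y down, z forward; pixel columns grow to the right and rows downward; lengths in mm; the calibration is good to about 2 mm. A picture is of the moment at which its call begins. There is no depth.
- ctrl.finish_job(): hands the job in, once; it reports no verdict.
Trained networks look in a picture, given as the dict that the camera call returned (one of the last four; its "shot" number tells which), for a name from the list of things; names that differ only in an ending like _2 or _b are one class to them, and where a whole thing is asked for, a point or a joint stands for the part that bears it (a point fixed in the world has none). Each returns a list of dicts, best first, with "confidence" (0 to 1); they miss things now and then, are a little off and sometimes report something else, mostly with a low value. They report only what shows in the picture. A call takes as long as a camera call. They do not tell look-alikes from the thing itself.
- models.spot_in(picture, label): "extent" ([centre column, centre row, width, height] in pixels, round what is visible of it).
- models.spot_point(picture, label): "centre" ([column, row] in pixels: a listed point, or the origin of a listed thing).
The state is a dict: "time_s": time; "joints": joint angles; "dq": joint speeds; "tau": joint torques, N m; "eef_pos": TCP position; "ee_rot": TCP orientation; "force": force on the tool from outside, world axes, zero at the start; "wrist_torque": the same for the moment, N m; "grip_width": opening from 0.0 (shut) to 1.0 (fully open).
Only numpy, scipy, OpenCV 4.12 (cv2) and the standard library are available. Lean on these libraries where they do the work, as an engineer would, in place of code of your own. Each camera call takes 0.05 s, during which the arm holds its last target. There are 200 camera calls.

TASK

Get the spindle sander ready for trimming foot shells: lift its counterweighted guard past the balance point so that it rests fully open by itself, then take the sanding drum with the hexagonal hub and grooved bore, turn it until its grooves line up with the spindle's teeth, and slide it down under control (do not let it drop) until it sits fully home on the flange. Let go, leave the guard open, and leave everything else where it is.

Things in the scene. Friction and masses are not known exactly. Their poses are not given: they have to be found in the camera images.
- sander: Grey bench spindle sander, fixed. Housing 240 mm along its x, y from -140 to +200 mm, top 70 mm above the table. Origin on the table straight below the spindle's axis, z up. The guard's hinge line runs along x at y = +120 mm, z = 155 mm, on two brackets. Above 70 mm stand only the spindle, brackets and guard.
- guard (a joint): Guard angle, rad. 0 = closed: its fork lies level from the hinge line to the sander's -y and its 68 mm cap covers the spindle. Grows as the handle rises and goes over towards +y, to the stop at 1.83. Below about 0.77 its weight swings it shut; above, its counterweight (85 mm above the hinge when closed) swings it open to the stop, where it rests. Damped; lifting takes 2 to 3 N.
- guard_handle (a point): Middle of the handle: round steel bar 14 mm thick, along the sander's x, at the guard's free end, 200 mm from the hinge line. Runs between two fork arms 76 mm apart, its middle free all round: 38 mm to the cap on the hinge side, 70 mm below. Closed, it is at the sander's y = -80 mm, z = 155 mm; it circles about the hinge line.
- spindle_face (a point): Centre of the flange's upper face (66 mm across, 80 mm above the table), where the drum must sit. z up the axis, x along one of three teeth 120 deg apart. Core 29 mm thick, round nose ending 66.5 mm above this face. Teeth 8 mm wide, to 20.5 mm from the axis, up to 36 mm above this face, rounded on top; above them bare core. Locked, does not turn; angle differs each time.
- drum_center (a point): Loose drum to fit, about 0.4 kg, upright; point on its axis 39 mm above its base. 78 mm tall: abrasive cylinder 70 mm across, 45 tall, topped by a bare aluminium hexagonal hub, 50 mm across flats, 33 tall. Through bore 32 mm with three grooves 120 deg apart, 11 mm wide, to 22 mm from the axis; x along one groove. Flats face 0, 60, 120.. deg. Grip two hub flats from above, 27 mm above this point.
- plain_drum_center (a point): Bystander: another loose abrasive drum, 70 mm across and 60 mm tall, without hub, with a plain round 38 mm bore; it does not fit. Point half-way up. The two drums may stand in each other's place.
- foot_a_center (a point): Bystander: hollow tan foot shell, 235 mm long, 80 wide, 94 tall, toes along its x; point 45 mm above the table below the ankle opening.
- foot_b_center (a point): Bystander: a second such foot shell.
- foot_c_center (a point): Bystander: a third such foot shell.
- knife_center (a point): Bystander: trimming knife, 140 mm long, dark wooden handle, lying on the table; point at its middle.
- jar_center (a point): Bystander: white jar, 64 mm across, 85 mm tall; point half-way up.
- brush_center (a point): Bystander: bench brush lying on the table; point at its middle.
Mind the look-alikes: they are no part of the job. Leave any yellow look-alike of the part that bears drum_center alone.

How it is judged (in metres and radians):
On the way, in this order (a step that is already met when the one before it is completed fails the run):
1. the guard rests fully open by itself, not touched by the fingers (value of joint guard above 1.65 rad and velocity of joint guard between -0.1 and 0.1 rad/s and contact force between the fingers and guard below 0.1 N), for 0.3 s.
2. the splined drum sits fully home on the spindle's flange (horizontal distance between drum_center and spindle_face below 0.005 m and z of drum_center in the frame of spindle_face between 0.034 and 0.0425 m and angle between drum_center's own z axis and vertical below 0.08 rad), for 0.2 s.
At the end, for the whole second after the job is handed in: The splined drum is on the spindle with its teeth engaged, base within 3.5 mm of the flange, axis within 5 mm, upright within 0.08 rad, at rest and released; the guard rests open (joint above 1.65 rad) and untouched (all of step 1 and all of step 2 and linear speed of drum below 0.02 m/s and contact force between the fingers and drum below 0.1 N).
It fails at once if a bystander is moved by more than 30 mm (distance of any of plain_drum_center, foot_a_center, foot_b_center, foot_c_center, knife_center, jar_center, brush_center from where it was at the start of the episode above 0.03 m).
It fails at once if the drum is dropped (faster than 0.6 m/s while the fingers do not touch it) (linear speed of drum above 0.6 m/s and contact force between the fingers and drum below 0.1 N).
It also fails if it takes over 54 s, if anything falls off the work surface, if the arm or the gripper's body presses on something with over 40 N, if the wrist force passes 120 N, or if a joint passes its speed limit or range.

## Working session

There is one attempt and no reset: what is moved stays moved. The work goes in short steps, Python scripts to look and compute and a shell command to move; the robot and the scene stay as the last step left them, time stands still between calls to the robot, and variables do not carry over. Pictures are saved under pics/ and viewed, about 8 in all and at most 12, crops included, and the job is handed in when it is done.

```bash
mkdir -p pics; ls; cat > h.py <<'E'
import numpy as np, cv2
from scipy.spatial.transform import Rotation as Rn
from rig import ctrl, eyes, models
def ray(p,u):
    R=np.array(p["R"]);t=np.array(p["t"]);c=-R.T@t
    d=R.T@np.array([(u[0]-p["cx"])/p["fx"],(u[1]-p["cy"])/p["fy"],1]);return c,d
def at_z(p,u,z):
    c,d=ray(p,u);return c+d*(z-c[2])/d[2]
def tri(l):
    A=np.zeros((3,3));b=np.zeros(3)
    for p,u in l:
        c,d=ray(p,u);d=d/np.linalg.norm(d);M=np.eye(3)-np.outer(d,d);A+=M;b+=M@c
    return np.linalg.solve(A,b)
def proj(p,X):
    q=np.array(p["R"])@np.array(X)+np.array(p["t"]);return q[:2]/q[2]*[p["fx"],p["fy"]]+[p["cx"],p["cy"]]
def save(p,n,crop=None,s=1.0):
    im=cv2.cvtColor(p["color"],cv2.COLOR_RGB2BGR)
    if crop: im=im[crop[1]:crop[3],crop[0]:crop[2]]
    cv2.imwrite("pics/"+n,cv2.resize(im,None,fx=s,fy=s,interpolation=cv2.INTER_CUBIC))
def tool():
    s=ctrl.sense();q=s["ee_rot"];return np.array(s["eef_pos"]),Rn.from_quat([q[1],q[2],q[3],q[0]]).as_matrix(),s
E
python3 - <<'E'
from h import *
np.set_printoptions(precision=1,suppress=True)
P={n:eyes.capture(n) for n in("scene","top","wrist")}
ims=[cv2.cvtColor(P[n]["color"],cv2.COLOR_RGB2BGR) for n in P]
for n in P: save(P[n],n+"0.png",None,1.5)
for n in ("scene","top","wrist"):
  print(n,-np.array(P[n]["R"]).T@P[n]["t"])
  for l in("sander","guard_handle","spindle_face","drum_center","plain_drum_center","jar_center"):
    print(l,[(np.array(d["centre"]),round(d["confidence"],2)) for d in models.spot_point(P[n],l)][:3])
p,R,s=tool();print(p,R,s["grip_width"],s["time_s"])
E
```

```text
pics
scene [ 984.3 -412.   990. ]
sander [(array([315.9, 166.4]), 0.9)]
guard_handle [(array([304.3, 149. ]), 0.83)]
spindle_face [(array([324.3, 152.4]), 0.63)]
drum_center [(array([188.4, 255.7]), 0.95), (array([237.2, 182.7]), 0.91)]
plain_drum_center [(array([200.9, 202.6]), 0.94)]
jar_center [(array([145.1, 211.4]), 0.89)]
top [ 414.9  -87.3 1555. ]
sander [(array([168. , 204.1]), 0.58)]
guard_handle [(array([329.2, 250.4]), 0.74), (array([186.3, 200.7]), 0.56)]
spindle_face [(array([164.9, 199. ]), 0.54), (array([373.9, 179.7]), 0.45)]
drum_center [(array([246.3, 226.2]), 0.67), (array([315.9, 194.2]), 0.54)]
plain_drum_center [(array([284.3, 227.3]), 0.82)]
jar_center [(array([330.1, 249.6]), 0.56)]
wrist [140.4 512.7 373.2]
sander []
guard_handle []
spindle_face []
drum_center []
plain_drum_center []
jar_center []
[215.9 478.5 253.3] [[ 0.9 -0.   0.4]
 [-0.4 -0.   0.9]
 [-0.  -1.  -0. ]] 1.0019450503586906 1.05
```

View pics/scene0.png

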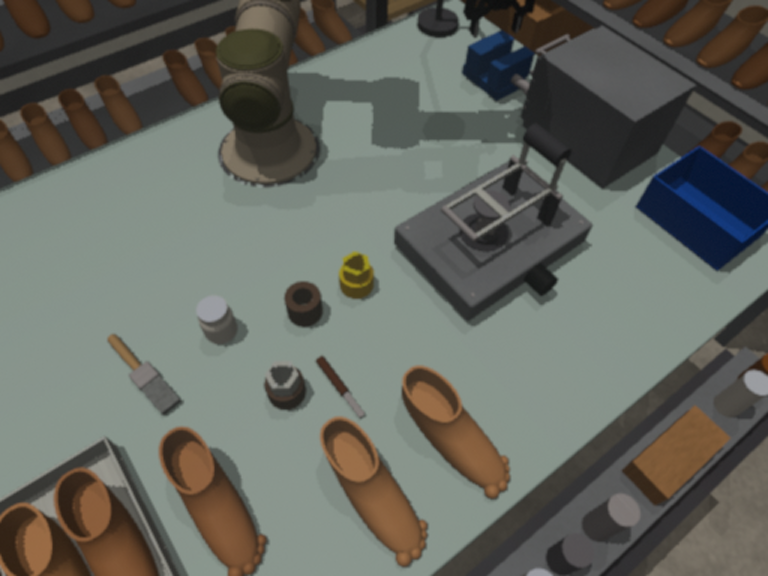

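View pics/top0.png

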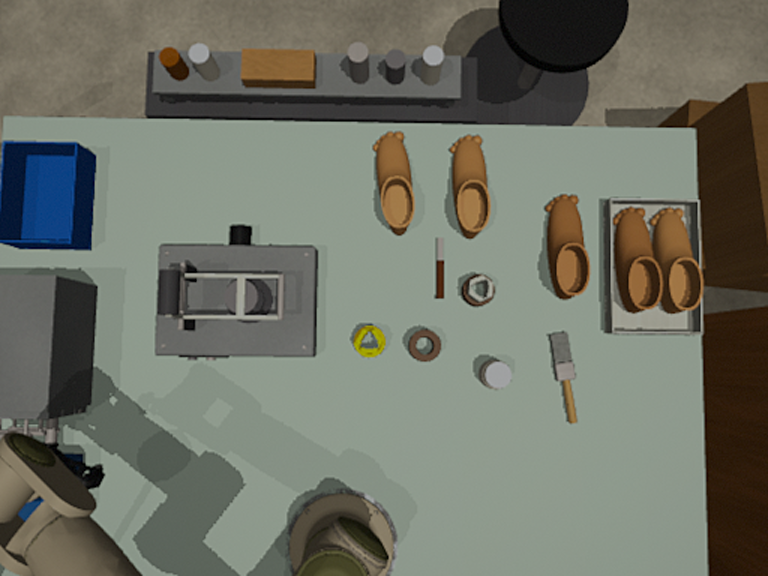

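The top view (1.5x) shows the guard handle bar near (281,296), with the hinge and counterweight near (185,295). So sander -y is close to world -y, and the housing is roughly axis-aligned. The hubbed drum, grey hexagon, is at (478,289). The yellow look-alike is at (369,340) and the plain drum at (424,344). The scene view agrees: drum at (285,385), handle bar from (445,210) to (475,235).

```bash
python3 - <<'E'
from h import *
np.set_printoptions(precision=1,suppress=True)
S=eyes.capture("scene");T=eyes.capture("top")
c=[(160,245),(316,247),(316,354),(156,356)]
print("corners",[at_z(T,np.array(q)/1.5,70)[:2] for q in c])
print("handle top ends",[at_z(T,np.array(q)/1.5,155)[:2] for q in [(280,274),(282,318)]])
print("handle scene ends",[at_z(S,np.array(q)/1.5,155)[:2] for q in [(445,210),(475,236)]])
print("handle tri",tri([(S,[304.3,149]),(T,[186.3,200.7])]))
print("drum tri",tri([(S,[188.4,255.7]),(T,[315.9,194.2])]), at_z(T,[315.9,194.2],39),at_z(S,[188.4,255.7],39), "hub top",at_z(T,np.array([479,289])/1.5,78))
print("spindle",at_z(S,[324.3,152.4],80),at_z(T,[164.9,199],80),"sander",at_z(S,[315.9,166.4],0),at_z(T,[168,204.1],0))
p,R,s=tool();print(p,R.round(3))
E
```

```text
corners [array([643.2, 399.3]), array([645.4,  62.8]), array([415.1,  56.3]), array([404.7, 395.8])]
handle top ends [array([575.4, 125.6]), array([486.2, 118.6])]
handle scene ends [array([487.7, 122.9]), array([568. , 127.6])]
handle tri [520.6 125.8 145.5]
drum tri [ 557.5 -289.2   29.9] [ 558.6 -283.5   39. ] [ 559.3 -294.7   39. ] hub top [ 560.1 -289.5   78. ]
spindle [529.9 207.6  80. ] [530.1 204.7  80. ] sander [517.  201.2   0. ] [519.4 209.5   0. ]
[215.9 478.6 253.3] [[ 0.9  0.   0.4]
 [-0.4 -0.   0.9]
 [ 0.  -1.  -0. ]]
```

```bash
cat >> h.py <<'E'
def to(x,y,z,zyaw=None):
    """dp, roll to put TCP at x,y,z with tool z axis at zyaw (deg)"""
    p,R,s=tool();dp=R.T@(np.array([x,y,z])-p);roll=0
    if zyaw is not None:
        cur=np.degrees(np.arctan2(R[1,2],R[0,2]));d=(zyaw-cur+90)%180-90;roll=-np.radians(d)
    print("dp",dp.round(1),"roll",round(float(roll),3),"j6",round(s["joints"][5],2),"p",p.round(1),"w",round(s["grip_width"],3),"F",np.round(s["force"],1),"t",round(s["time_s"],2))
E
python3 -c "
from h import *
to(529,120,300,93)"
```

```text
dp [ 432.8  -46.7 -198.1] roll -0.476 j6 -0.22 p [215.9 478.6 253.3] w 1.005 F [-0.2 -0.3 -0. ] t 1.15
```

```bash
python3 -m crank '[{"dp":[433,-47,-198],"roll":-0.476,"gripper":140},{"dp":[433,-47,-198],"roll":-0.476,"gripper":140},{"dp":[433,-47,-198],"roll":-0.476,"gripper":140},{"dp":[433,-47,-198],"roll":-0.476,"gripper":140},{"dp":[433,-47,-198],"roll":-0.476,"gripper":140},{"dp":[433,-47,-198],"roll":-0.476,"gripper":140},{"dp":[433,-47,-198],"roll":-0.476,"gripper":140},{"dp":[433,-47,-198],"roll":-0.476,"gripper":140},{"dp":[433,-47,-198],"roll":-0.476,"gripper":140},{"dp":[433,-47,-198],"roll":-0.476,"gripper":140}]'
python3 -c "
from h import *
to(529,120,300,93)
W=eyes.capture('wrist')
save(W,'w1.png',None,1.5)
for l in ('guard_handle','spindle_face'):
  for d in models.spot_point(W,l)[:2]: print(l,d, at_z(W,d['centre'],155))
"
```

```text
time_s: 1.98
eef_pos: [476.2, 180.2, 292.6]
ee_rot: [0.707, -0.707, -0.019, 0.018]
force: [0.7, 1.6, -0.6]
grip_width: 0.453
dp [ 49.6  -7.4 -62.9] roll -0.0 j6 -1.49 p [476.2 180.2 292.6] w 0.453 F [ 0.7  1.6 -0.6] t 1.98
guard_handle {'centre': [190.5, 232.0], 'confidence': 0.66} [529.63121776 124.55440914 155.        ]
spindle_face {'centre': [272.5, 205.2], 'confidence': 0.8} [498.85010875 198.84518119 155.        ]
```

View pics/w1.png

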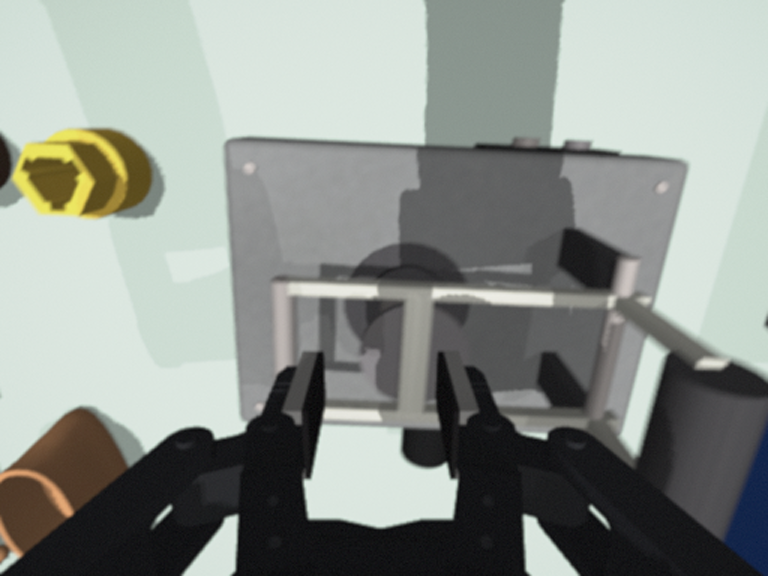

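```bash
python3 -m crank '[{"dp":[50,-7,-63],"roll":0,"gripper":140},{"dp":[50,-7,-63],"roll":0,"gripper":140},{"dp":[50,-7,-63],"roll":0,"gripper":140},{"dp":[50,-7,-63],"roll":0,"gripper":140}]'
python3 -c "
from h import *
to(529,121,155,93)
W=eyes.capture('wrist')
save(W,'w2.png',None,1.5)
for l in ('guard_handle','spindle_face'):
  for d in models.spot_point(W,l)[:2]: print(l,d, at_z(W,d['centre'],155))
"
```

```text
time_s: 2.47
eef_pos: [528.6, 121.5, 298.8]
ee_rot: [0.707, -0.707, -0.018, 0.018]
force: [-1.1, 1.2, -0.2]
grip_width: 0.45
dp [  0.5 143.8  -0.6] roll -0.001 j6 -1.61 p [528.6 121.5 298.8] w 0.45 F [-1.1  1.2 -0.2] t 2.47
guard_handle {'centre': [256.4, 176.5], 'confidence': 0.95} [526.69750218 124.38240804 155.        ]
spindle_face {'centre': [324.9, 161.5], 'confidence': 0.77} [509.88150798 183.8908382  155.        ]
spindle_face {'centre': [316.0, 147.6], 'confidence': 0.54} [497.92714534 174.63070678 155.        ]
```

w1: the handle bar is the left crosspiece at about (283,340), with the cap under the crossbar at about (413,350). The networks put the handle at (528,124.4), so I descend there and grip.

```bash
python3 -m crank '[{"dp":[0,40,0],"roll":0,"gripper":140},{"dp":[0,75,0],"roll":0,"gripper":140},{"dp":[0,105,0],"roll":0,"gripper":140},{"dp":[0,128,0],"roll":0,"gripper":140},{"dp":[0,140,0],"roll":0,"gripper":140},{"dp":[0,140,0],"roll":0,"gripper":140},{"dp":[0,140,0],"roll":0,"gripper":255},{"dp":[0,140,0],"roll":0,"gripper":255},{"dp":[0,140,0],"roll":0,"gripper":255},{"dp":[0,140,0],"roll":0,"gripper":255}]' 30
python3 - <<'E'
from h import *
to(529,124,158,93)
# arc: displacement in tool axes (z~ sander y, y down)
for a in np.arange(0,1.21,.1): print(round(a,1),[0,round(-200*np.sin(a)),round(200*(1-np.cos(a)))])
E
```

```text
time_s: 3.45
eef_pos: [528.3, 125.0, 160.6]
ee_rot: [0.709, -0.705, -0.019, 0.018]
force: [-0.8, 18.0, -1.2]
grip_width: 0.151
dp [ 0.6  2.6 -1. ] roll -0.0 j6 -1.61 p [528.3 125.  160.6] w 0.151 F [-0.8 18.  -1.2] t 3.45
0.0 [0, 0, 0]
0.1 [0, -20, 1]
0.2 [0, -40, 4]
0.3 [0, -59, 9]
0.4 [0, -78, 16]
0.5 [0, -96, 24]
0.6 [0, -113, 35]
0.7 [0, -129, 47]
0.8 [0, -143, 61]
0.9 [0, -157, 76]
1.0 [0, -168, 92]
1.1 [0, -178, 109]
1.2 [0, -186, 128]
```

```bash
python3 -m crank '[{"dp":[0,-10,3],"roll":0,"gripper":255},{"dp":[0,-25,5],"roll":0,"gripper":255},{"dp":[0,-42,7],"roll":0,"gripper":255},{"dp":[0,-59,12],"roll":0,"gripper":255},{"dp":[0,-78,19],"roll":0,"gripper":255},{"dp":[0,-96,27],"roll":0,"gripper":255},{"dp":[0,-113,38],"roll":0,"gripper":255},{"dp":[0,-129,50],"roll":0,"gripper":255},{"dp":[0,-143,64],"roll":0,"gripper":255},{"dp":[0,-157,79],"roll":0,"gripper":255}]' 30
python3 -c "
from h import *
to(529,124,158,93)"
```

```text
time_s: 4.28
eef_pos: [525.9, 199.9, 320.4]
ee_rot: [-0.706, 0.708, 0.021, -0.014]
force: [12.0, -3.2, -0.2]
grip_width: 0.149
dp [ -2.3 162.6 -75.6] roll -0.002 j6 -1.46 p [525.9 199.9 320.4] w 0.149 F [12.  -3.2 -0.2] t 4.28
```

```bash
python3 -m crank '[{"dp":[0,-11,15],"roll":0,"gripper":255},{"dp":[0,-20,31],"roll":0,"gripper":255},{"dp":[0,-27,46],"roll":0,"gripper":255},{"dp":[0,-27,46],"roll":0,"gripper":120},{"dp":[0,-27,48],"roll":0,"gripper":120},{"dp":[0,-42,50],"roll":0,"gripper":120},{"dp":[0,-80,50],"roll":0,"gripper":120},{"dp":[0,-110,50],"roll":0,"gripper":120},{"dp":[0,-110,30],"roll":0,"gripper":60},{"dp":[0,-110,0],"roll":0,"gripper":0}]' 30
python3 -c "
from h import *
S=eyes.capture('scene');save(S,'s2.png',(230,60,430,230),3)
to(559,-291,200,0)
for d in models.spot_point(S,'guard_handle'):print(d)
"
```

```text
time_s: 5.12
eef_pos: [523.9, 201.2, 427.8]
ee_rot: [0.707, -0.707, -0.02, 0.018]
force: [0.1, -0.5, -0.3]
grip_width: 0.798
dp [   9.9  228.  -487.4] roll -1.521 j6 -1.47 p [524.5 195.8 427. ] w 0.879 F [ 0.4 -4.3 -0.6] t 5.17
{'centre': [386.6, 55.6], 'confidence': 0.61}
{'centre': [286.6, 270.1], 'confidence': 0.53}
```

View pics/s2.png

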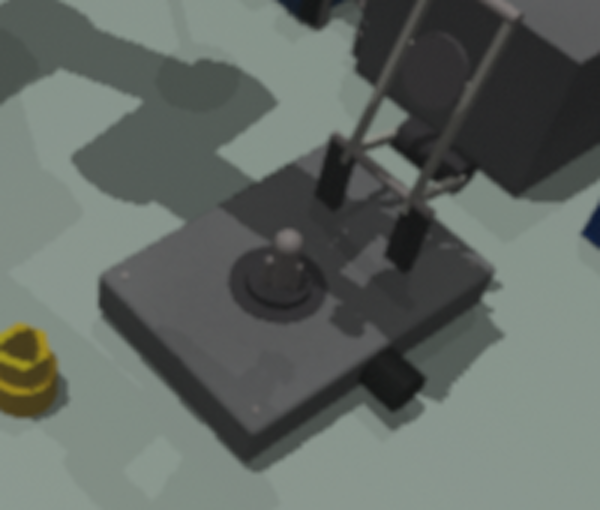

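Guard is fully open (crop s2): the arms lean back past the brackets, the spindle is bare at about (285,265), and two teeth are visible. Next I move so the wrist camera looks straight down on the spindle.

```bash
python3 -m crank '[{"dp":[40,40,0],"roll":0,"gripper":0},{"dp":[75,80,0],"roll":0,"gripper":0},{"dp":[75,110,0],"roll":0,"gripper":0},{"dp":[75,110,0],"roll":0,"gripper":0},{"dp":[75,110,0],"roll":0,"gripper":0}]'
python3 - <<'E'
from h import *
W=eyes.capture('wrist');T=eyes.capture("top")
c,d=ray(W,[256,192]);print(c.round(),d.round(2))
for l in ('spindle_face',):
  for P in(W,T):
    for d in models.spot_point(P,l)[:2]: print(l,d, at_z(P,d['centre'],80))
q=proj(W,[529,204,110]).astype(int);print(q, proj(W,[529,204,80]),proj(W,[529,204,146]))
save(W,'w3.png',(max(q[0]-70,0),max(q[1]-60,0),q[0]+70,q[1]+60),5)
to(559,-291,200,0)
E
```

```text
time_s: 5.63
eef_pos: [598.5, 204.3, 312.9]
ee_rot: [-0.707, 0.707, 0.016, -0.021]
force: [-2.1, 0.3, -0.2]
grip_width: 1.003
[517. 200. 434.] [ 0.33  0.02 -0.94]
spindle_face {'centre': [255.2, 95.5], 'confidence': 0.83} [529.43197774 202.83300543  80.        ]
spindle_face {'centre': [167.1, 199.6], 'confidence': 0.79} [528.35785596 197.64830222  80.        ]
spindle_face {'centre': [319.2, 191.4], 'confidence': 0.38} [ 563.98322931 -288.73826744   80.        ]
[256  96] [256.27940621  95.14822944] [256.88144413  97.82396462]
dp [ -66.6  119.  -493.1] roll -1.518 j6 -1.48 p [599.  204.9 319.6] w 1.003 F [-0.4  0.2  1.2] t 5.83
```

View pics/w3.png

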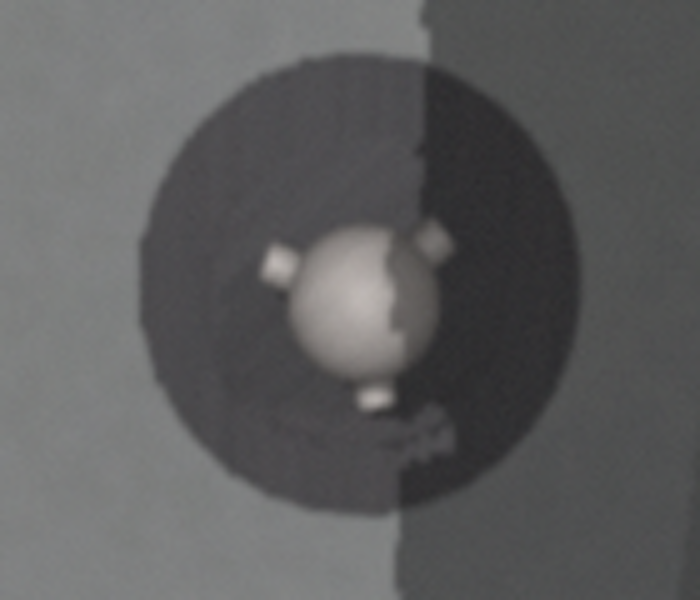

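```bash
python3 - <<'E'
from h import *
W=eyes.capture('wrist')
q=proj(W,[529,204,110]).astype(int);print(q)
# previous shot pose assumed ~same as now (settled)
pts=np.array([at_z(W,[186+x/5,36+y/5],115)[:2] for x,y in [(278,265),(436,242),(374,398)]])
n=at_z(W,[186+363/5,36+302/5],138)
# circumcentre
A=2*(pts[1:]-pts[0]);b=(pts[1:]**2).sum(1)-(pts[0]**2).sum();c=np.linalg.solve(A,b)
v=pts-c;print(pts.round(1),"c",c.round(1),"r",np.linalg.norm(v,axis=1).round(1),"ang",np.degrees(np.arctan2(v[:,1],v[:,0])).round(1),"nose",n.round(1))
E
```

```text
[255  93]
[[525.7 189.5]
 [519.7 220.9]
 [550.8 210.3]] c [532.4 207. ] r [18.8 18.8 18.8] ang [-110.8  132.6   10.1] nose [530.8 206.5 138. ]
```

```bash
python3 -c "
from h import *
to(559-20,-100,260,45)"
```

```text
dp [ -76.2   58.8 -301.3] roll 0.838 j6 -1.48 p [599.  204.8 319.3] w 1.002 F [-0.2 -0.3 -0. ] t 5.88
```

```bash
python3 - <<'E'
from h import *
W=eyes.capture('wrist')
np.savez("W4.npz",**{k:W[k] for k in("R","t","fx","fy","cx","cy")})
save(W,'w4.png',(220,58,292,128),8)
to(539,-100,260,45)
for d in models.spot_point(W,"spindle_face")[:2]: print(d, at_z(W,d['centre'],80))
E
```

```text
dp [ -76.1   58.4 -301.2] roll 0.838 j6 -1.48 p [599.  204.8 318.8] w 1.001 F [-0. -1. -0.] t 5.93
{'centre': [255.9, 90.7], 'confidence': 0.96} [527.67152004 204.22519195  80.        ]
```

View pics/w4.png

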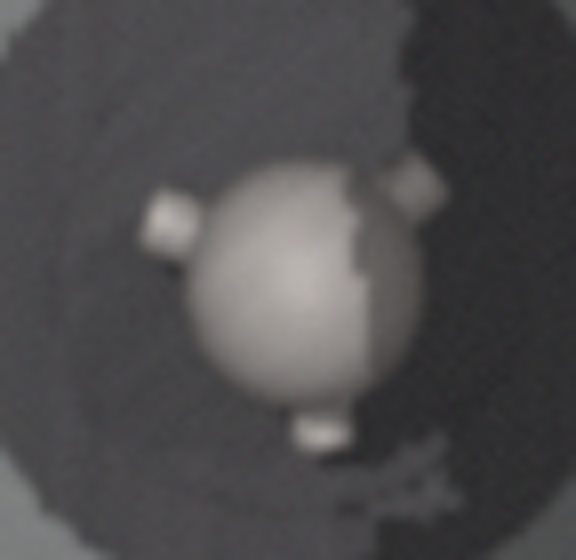

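w4, settled: teeth centred at about (170,223), (418,187) and (322,428), nose at about (306,282) in the 8x crop.

```bash
python3 - <<'E'
from h import *
W=np.load("W4.npz")
f=lambda x,y,z:at_z(W,[220+x/8,58+y/8],z)[:2]
pts=np.array([f(170,223,115),f(418,187,115),f(322,428,115)])
A=2*(pts[1:]-pts[0]);b=(pts[1:]**2).sum(1)-(pts[0]**2).sum();c=np.linalg.solve(A,b)
n=f(306,282,130)
for k in(c,n):
  v=pts-k;print(k.round(1),np.linalg.norm(v,axis=1).round(1),np.degrees(np.arctan2(v[:,1],v[:,0])).round(1))
E
python3 -m crank '[{"dp":[-76,58,-301],"roll":0.838,"gripper":0},{"dp":[-76,58,-301],"roll":0.838,"gripper":0},{"dp":[-76,58,-301],"roll":0.838,"gripper":0},{"dp":[-76,58,-301],"roll":0.838,"gripper":0},{"dp":[-76,58,-301],"roll":0.838,"gripper":0},{"dp":[-76,58,-301],"roll":0.838,"gripper":0},{"dp":[-76,58,-301],"roll":0.838,"gripper":0},{"dp":[-76,58,-301],"roll":0.838,"gripper":0}]'
python3 -c "
from h import *
to(620,-290,230,90)"
```

```text
[528.8 206.1] [18.1 18.1 18.1] [-109.9  131.5   10.8]
[528.2 206.1] [18.  17.7 18.7] [-108.   130.2   10.3]
time_s: 6.65
eef_pos: [537.9, -103.3, 258.4]
ee_rot: [-0.652, 0.653, -0.273, 0.273]
force: [0.7, -0.5, 0.8]
grip_width: 1.001
dp [190.6  28.6 -72.5] roll -0.793 j6 -1.18 p [ 537.9 -103.3  258.4] w 1.001 F [ 0.7 -0.5  0.8] t 6.65
```

```bash
python3 -m crank '[{"dp":[190,-40,-72],"roll":-0.793,"gripper":0},{"dp":[190,-40,-72],"roll":-0.793,"gripper":0},{"dp":[190,-40,-72],"roll":-0.793,"gripper":0},{"dp":[190,-40,-72],"roll":-0.793,"gripper":0},{"dp":[190,-40,-72],"roll":-0.793,"gripper":0},{"dp":[190,-40,-72],"roll":-0.793,"gripper":0},{"dp":[190,-40,-72],"roll":-0.793,"gripper":0},{"dp":[190,-40,-72],"roll":-0.793,"gripper":0},{"dp":[190,-40,-72],"roll":-0.793,"gripper":0}]'
python3 - <<'E'
from h import *
for _ in range(3): W=eyes.capture('wrist')
np.savez("W5.npz",**{k:W[k] for k in("R","t","fx","fy","cx","cy")})
for d in models.spot_point(W,"drum_center")[:2]: print(d, at_z(W,d['centre'],39))
q=proj(W,[559,-291,78]).astype(int);x0,y0=q[0]-46,max(q[1]-46,0);print(x0,y0)
save(W,'w5.png',(x0,y0,x0+92,y0+92),6)
to(559,-291,200,90)
E
```

```text
time_s: 7.4
eef_pos: [622.3, -285.1, 298.9]
ee_rot: [-0.707, 0.707, 0.002, -0.002]
force: [0.0, -0.1, -0.3]
grip_width: 0.997
{'centre': [247.3, 100.6], 'confidence': 0.87} [ 562.07653543 -292.27635591   39.        ]
201 53
dp [-63.4  98.7  -5.7] roll 0.007 j6 -2.18 p [ 622.3 -284.9  298.7] w 0.998 F [ 0.2 -0.7 -0.9] t 7.6
```

View pics/w5.png

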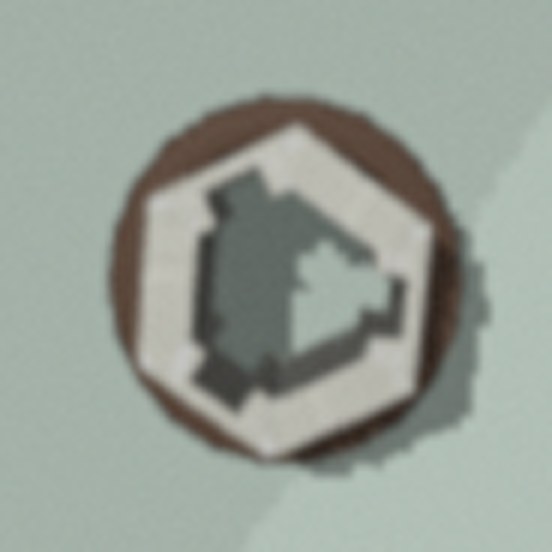

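w5: the hub hexagon has vertices (297,123), (432,225), (417,390), (270,460), (140,368) and (150,200). Grooves point right (402,305), upper-left (235,190) and lower-left (222,388).

```bash
python3 - <<'E'
from h import *
W=np.load("W5.npz")
f=lambda p:at_z(W,[201+p[0]/6,53+p[1]/6],78)[:2]
v=np.array([f(p) for p in[(297,123),(432,225),(417,390),(270,460),(140,368),(150,200)]])
g=np.array([f(p) for p in[(402,305),(235,190),(222,388)]])
c=v.mean(0);d=v-c;print("c",c,np.linalg.norm(d,axis=1).round(1),"vert mod60",(np.degrees(np.arctan2(d[:,1],d[:,0]))%60).round(1))
e=g-c;print("groove",np.degrees(np.arctan2(e[:,1],e[:,0])).round(1),np.linalg.norm(e,axis=1).round(1))
p,R,s=tool();print(s["joints"])
E
```

```text
c [ 561.670203  -290.3692957] [29.2 28.8 29.  29.1 28.9 28.6] vert mod60 [55.7 55.4 56.  54.8 55.8 55.4]
groove [  86.4 -154.4  -35.1] [21.  20.  19.6]
[-6.00011995e-01  6.77417319e-01  8.23789985e-01 -3.22093407e-05
  1.63981862e+00 -2.17755983e+00]
```

```bash
python3 -c "
from h import *
to(561.7,-290.4,72,85.5);print(ctrl.nose_length)"
```

```text
dp [-60.8 226.7  -5. ] roll 0.085 j6 -2.18 p [ 622.3 -284.9  298.7] w 0.998 F [ 0.2 -0.7 -0.9] t 7.6
22.0
```

```bash
python3 -m crank '[{"dp":[-30,25,-5],"roll":0.085,"gripper":0},{"dp":[-61,50,-5],"roll":0.085,"gripper":0},{"dp":[-61,85,-5],"roll":0.085,"gripper":0},{"dp":[-61,120,-5],"roll":0.085,"gripper":0},{"dp":[-61,155,-5],"roll":0.085,"gripper":0},{"dp":[-61,160,-5],"roll":0.085,"gripper":0},{"dp":[-61,160,-5],"roll":0.085,"gripper":0}]'
python3 -c "
from h import *
to(561.7,-290.4,72,85.5)"
```

```text
time_s: 8.18
eef_pos: [560.9, -290.2, 137.1]
ee_rot: [0.707, -0.706, 0.029, -0.027]
force: [0.2, 0.6, 0.5]
grip_width: 1.001
dp [ 1.  65.1 -0.3] roll 0.001 j6 -2.16 p [ 560.9 -290.2  137.1] w 1.001 F [0.2 0.6 0.5] t 8.18
```

```bash
python3 -m crank '[{"dp":[1,25,0],"roll":0,"gripper":0},{"dp":[1,50,0],"roll":0,"gripper":0},{"dp":[1,62,0],"roll":0,"gripper":0},{"dp":[1,65,0],"roll":0,"gripper":0},{"dp":[1,65,0],"roll":0,"gripper":0},{"dp":[1,65,0],"roll":0,"gripper":255},{"dp":[1,65,0],"roll":0,"gripper":255},{"dp":[1,65,0],"roll":0,"gripper":255},{"dp":[1,65,0],"roll":0,"gripper":255},{"dp":[1,65,0],"roll":0,"gripper":255}]' 60
python3 -c "
from h import *
to(561.7,-290.4,232,85.5)
T=eyes.capture('scene');save(T,'s3.png',(110,160,290,300),4)"
```

```text
time_s: 9.02
eef_pos: [563.0, -291.4, 74.8]
ee_rot: [-0.706, 0.707, -0.027, 0.028]
force: [0.1, -0.4, 6.6]
grip_width: 0.573
dp [  -1.  -157.2    0.6] roll 0.001 j6 -2.15 p [ 563.  -291.4   74.8] w 0.573 F [ 0.1 -0.4  6.6] t 9.02
```

View pics/s3.png

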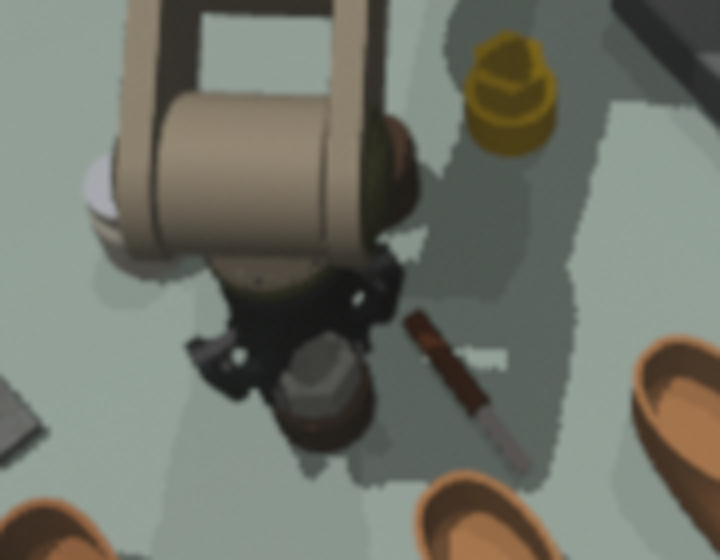

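Grip holds: w 0.573 ≈ 49 mm, with the hub between the jaws in s3 at about (325,380). Lifting.

```bash
python3 -m crank '[{"dp":[0,-5,0],"roll":0,"gripper":255},{"dp":[0,-15,0],"roll":0,"gripper":255},{"dp":[0,-35,0],"roll":0,"gripper":255},{"dp":[0,-65,0],"roll":0,"gripper":255},{"dp":[0,-95,0],"roll":0,"gripper":255},{"dp":[0,-125,0],"roll":0,"gripper":255},{"dp":[0,-155,0],"roll":0,"gripper":255},{"dp":[0,-175,0],"roll":0,"gripper":255},{"dp":[0,-178,0],"roll":0,"gripper":255},{"dp":[0,-178,0],"roll":0,"gripper":255}]' 60
python3 -c "
from h import *
to(528.6,206,255,130.8)
p,R,s=tool();print(s['joints'])"
```

```text
time_s: 9.9
eef_pos: [562.5, -290.8, 252.0]
ee_rot: [-0.706, 0.707, -0.027, 0.028]
force: [0.1, 0.3, -4.9]
grip_width: 0.573
dp [-72.3  -3.5 492.6] roll -0.79 j6 -2.15 p [ 562.5 -290.8  252. ] w 0.573 F [ 0.1  0.3 -4.9] t 9.9
[-6.61842259e-01  5.58262317e-01  1.13748813e+00  2.03377719e-05
  1.44426990e+00 -2.15492430e+00]
```

```bash
python3 -m crank '[{"dp":[-5,0,34],"roll":-0.05,"gripper":255},{"dp":[-10,0,68],"roll":-0.11,"gripper":255},{"dp":[-15,0,102],"roll":-0.17,"gripper":255},{"dp":[-20,0,136],"roll":-0.22,"gripper":255},{"dp":[-25,0,170],"roll":-0.28,"gripper":255},{"dp":[-30,-1,204],"roll":-0.33,"gripper":255},{"dp":[-35,-1,238],"roll":-0.39,"gripper":255},{"dp":[-40,-2,272],"roll":-0.44,"gripper":255},{"dp":[-45,-2,306],"roll":-0.5,"gripper":255},{"dp":[-48,-3,325],"roll":-0.54,"gripper":255}]' 60
python3 -c "
from h import *
to(528.6,206,255,130.8)"
```

```text
time_s: 10.73
eef_pos: [538.3, 40.3, 252.0]
ee_rot: [0.689, -0.687, -0.162, 0.165]
force: [1.6, -0.1, -5.0]
grip_width: 0.575
dp [ 66.   -2.7 152.4] roll -0.245 j6 -2.18 p [538.3  40.3 252. ] w 0.575 F [ 1.6 -0.1 -5. ] t 10.73
```

```bash
python3 -m crank '[{"dp":[15,-1,33],"roll":-0.06,"gripper":255},{"dp":[29,-2,67],"roll":-0.12,"gripper":255},{"dp":[43,-3,100],"roll":-0.17,"gripper":255},{"dp":[56,-3,130],"roll":-0.22,"gripper":255},{"dp":[63,-3,146],"roll":-0.24,"gripper":255},{"dp":[65,-3,150],"roll":-0.245,"gripper":255},{"dp":[65,-3,150],"roll":-0.245,"gripper":255},{"dp":[65,-3,150],"roll":-0.245,"gripper":255}]' 60
python3 - <<'E'
from h import *
to(528.6,206,255,130.8)
S=eyes.capture("scene");T=eyes.capture("top");W=eyes.capture("wrist")
for n,P in(("S",S),("T",T),("W",W)):
  for l in("drum_center","spindle_face"):
    for d in models.spot_point(P,l)[:3]:
      print(n,l,np.round(d['centre'],1),round(d['confidence'],2),at_z(P,d['centre'],216 if l[0]=="d" else 80).round(1))
save(W,"w6.png",None,1.2)
save(S,"s6.png",(230,30,410,190),4)
E
```

```text
time_s: 11.4
eef_pos: [530.8, 199.5, 255.9]
ee_rot: [0.663, -0.663, -0.244, 0.245]
force: [-0.1, -0.5, -4.1]
grip_width: 0.576
dp [2.5 0.9 6.4] roll -0.006 j6 -2.12 p [530.8 199.5 255.9] w 0.576 F [-0.1 -0.5 -4.1] t 11.4
S drum_center [239.1 183.5] 0.69 [ 548.5 -119.2  216. ]
S drum_center [329.2 123. ] 0.59 [529.3 195.2 216. ]
S spindle_face [326.3 151.1] 0.71 [529.7 216.   80. ]
S spindle_face [130.9 310.2] 0.59 [ 616.4 -479.2   80. ]
T drum_center [245.  226.9] 0.67 [443.1 -56.2 216. ]
T drum_center [157.2 195.5] 0.47 [529.3 200.5 216. ]
T spindle_face [162.4 196.9] 0.44 [536.7 213.   80. ]
W drum_center [253.  235.1] 0.61 [533.1 200.4 216. ]
```

View pics/s6.png

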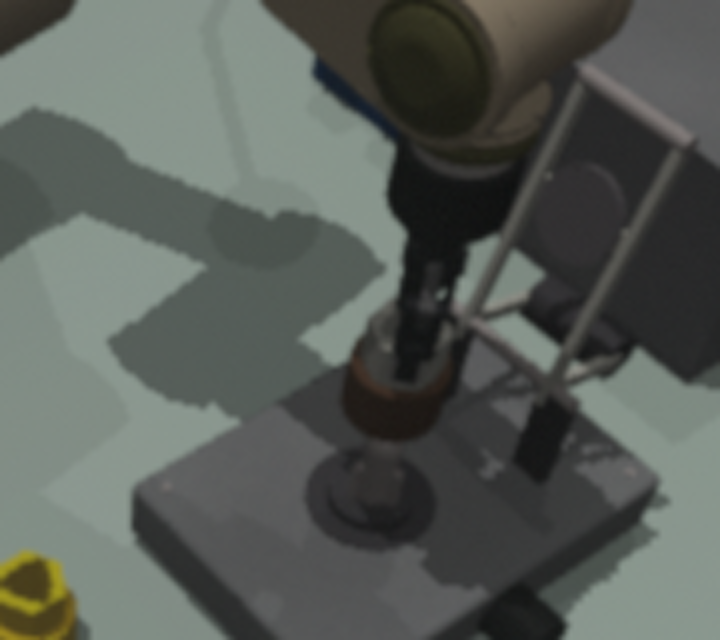

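s6: the drum is held upright above the spindle, roughly centred, and the guard is open and clear. I correct the last few mm and lower to just above the nose.

```bash
python3 -c "
from h import *
to(529.5,206,230,130.8)"; python3 -m crank '[{"dp":[3,10,5],"roll":-0.006,"gripper":255},{"dp":[3.5,20,5.5],"roll":-0.006,"gripper":255},{"dp":[3.5,24,5.5],"roll":-0.006,"gripper":255},{"dp":[3.5,24,5.5],"roll":-0.006,"gripper":255},{"dp":[3.5,24,5.5],"roll":-0.006,"gripper":255}]' 60
python3 -c "
from h import *
to(529.5,206,154.8,130.8)"
```

```text
dp [ 2.7 27.2  5.7] roll -0.005 j6 -2.12 p [531.2 199.9 257.2] w 0.572 F [-0.1  0.  -3.8] t 11.85
time_s: 12.27
eef_pos: [530.1, 206.6, 232.7]
ee_rot: [0.663, -0.663, -0.247, 0.247]
force: [1.1, 0.3, -3.4]
grip_width: 0.575
dp [-0.8 77.9 -0.1] roll 0.001 j6 -2.12 p [530.1 206.6 232.7] w 0.575 F [ 1.1  0.3 -3.4] t 12.27
```

```bash
python3 -m crank '[{"dp":[-0.8,6,0],"roll":0,"gripper":255},{"dp":[-0.8,12,0],"roll":0,"gripper":255},{"dp":[-0.8,18,0],"roll":0,"gripper":255},{"dp":[-0.8,23,0],"roll":0,"gripper":255},{"dp":[-0.8,28,0],"roll":0,"gripper":255},{"dp":[-0.8,32,0],"roll":0,"gripper":255},{"dp":[-0.8,35,0],"roll":0,"gripper":255},{"dp":[-0.8,35,0],"roll":0,"gripper":255}]' 60
python3 -c "
from h import *
to(529.5,206,154.8,130.8)"
```

```text
time_s: 12.93
eef_pos: [529.4, 206.1, 197.5]
ee_rot: [0.663, -0.663, -0.246, 0.247]
force: [-0.9, 0.0, -5.0]
grip_width: 0.569
dp [ 0.1 42.7 -0.2] roll 0.001 j6 -2.12 p [529.4 206.1 197.5] w 0.569 F [-0.9  0.  -5. ] t 12.93
```

```bash
python3 -m crank '[{"dp":[0,3,0],"roll":0,"gripper":255},{"dp":[0,6,0],"roll":0,"gripper":255},{"dp":[0,8,0],"roll":0,"gripper":255},{"dp":[0,10,0],"roll":0,"gripper":255},{"dp":[0,12,0],"roll":0,"gripper":255},{"dp":[0,14,0],"roll":0,"gripper":255},{"dp":[0,16,0],"roll":0,"gripper":255},{"dp":[0,16,0],"roll":0,"gripper":255}]' 60
python3 -c "
from h import *
to(529.5,206,154.8,130.8);print(ctrl.sense()['wrist_torque'])"
```

```text
time_s: 13.6
eef_pos: [529.4, 206.1, 181.7]
ee_rot: [0.663, -0.663, -0.247, 0.247]
force: [-0.9, -0.3, -5.0]
grip_width: 0.573
dp [ 0.  26.9 -0.1] roll 0.001 j6 -2.12 p [529.4 206.1 181.7] w 0.573 F [-0.9 -0.3 -5. ] t 13.6
[-0.04130321  0.02223145  0.01412577]
```

Teeth are engaged with no resistance. I continue down to the flange.

```bash
python3 -m crank '[{"dp":[0,4,0],"roll":0,"gripper":255},{"dp":[0,8,0],"roll":0,"gripper":255},{"dp":[0,12,0],"roll":0,"gripper":255},{"dp":[0,16,0],"roll":0,"gripper":255},{"dp":[0,20,0],"roll":0,"gripper":255},{"dp":[0,23,0],"roll":0,"gripper":255},{"dp":[0,25,0],"roll":0,"gripper":255},{"dp":[0,26,0],"roll":0,"gripper":255},{"dp":[0,27,0],"roll":0,"gripper":255},{"dp":[0,27,0],"roll":0,"gripper":255}]' 60
python3 -c "
from h import *
to(529.5,206,154.8,130.8);print(ctrl.sense()['wrist_torque'])"
```

```text
time_s: 14.43
eef_pos: [529.6, 206.1, 155.1]
ee_rot: [-0.663, 0.663, 0.247, -0.247]
force: [0.3, -0.6, -4.0]
grip_width: 0.569
dp [-0.1  0.3 -0. ] roll 0.001 j6 -2.12 p [529.6 206.1 155.1] w 0.569 F [ 0.3 -0.6 -4. ] t 14.43
[-0.00204622 -0.04557072 -0.01117522]
```

Still carrying the weight, so I creep down until contact.

```bash
python3 -m crank '[{"dp":[0,1,0],"roll":0,"gripper":255},{"dp":[0,2,0],"roll":0,"gripper":255},{"dp":[0,2.5,0],"roll":0,"gripper":255},{"dp":[0,2.5,0],"roll":0,"gripper":255}]' 60
python3 -c "
from h import *
to(529.5,206,154.8,130.8)"
```

```text
time_s: 14.77
eef_pos: [529.8, 206.2, 154.8]
ee_rot: [-0.662, 0.663, 0.247, -0.246]
force: [-6.3, -1.9, 11.7]
grip_width: 0.573
dp [-0.3 -0.   0.1] roll 0.001 j6 -2.12 p [529.8 206.2 154.8] w 0.573 F [-6.3 -1.9 11.7] t 14.77
```

Contact at TCP z 154.8, which is exactly the predicted home height. Releasing and retreating upward.

```bash
python3 -m crank '[{"dp":[0,0,0],"roll":0,"gripper":60},{"dp":[0,0,0],"roll":0,"gripper":0},{"dp":[0,0,0],"roll":0,"gripper":0},{"dp":[0,0,0],"roll":0,"gripper":0},{"dp":[0,-15,0],"roll":0,"gripper":0},{"dp":[0,-40,0],"roll":0,"gripper":0},{"dp":[0,-80,0],"roll":0,"gripper":0},{"dp":[0,-120,0],"roll":0,"gripper":0},{"dp":[10,-150,-20],"roll":0,"gripper":0},{"dp":[10,-150,-40],"roll":0,"gripper":0}]'
python3 - <<'E'
from h import *
for _ in range(3): S=eyes.capture("scene")
T=eyes.capture("top")
to(529.5,206,154.8,130.8)
for n,P in(("S",S),("T",T)):
    for d in models.spot_point(P,"drum_center")[:3]:
      print(n,np.round(d['centre'],1),round(d['confidence'],2),at_z(P,d['centre'],119).round(1))
save(S,"s7.png",(230,30,410,190),4)
E
```

```text
time_s: 15.6
eef_pos: [565.2, 183.3, 309.9]
ee_rot: [-0.661, 0.663, 0.252, -0.243]
force: [-0.2, -0.5, 0.1]
grip_width: 1.0
dp [ -9.7 147.   39.7] roll 0.0 j6 -2.17 p [563.1 182.3 301.8] w 1.001 F [-0.4  0.8 -1. ] t 15.8
S [324.7 145. ] 0.78 [529.3 200.8 119. ]
S [238. 181.] 0.69 [485.4 -80.2 119. ]
S [389.5  61.4] 0.34 [379.8 642.  119. ]
T [245.2 224.4] 0.7 [452.9 -54.4 119. ]
T [162.9 197.8] 0.65 [530.7 203.4 119. ]
```

View pics/s7.png

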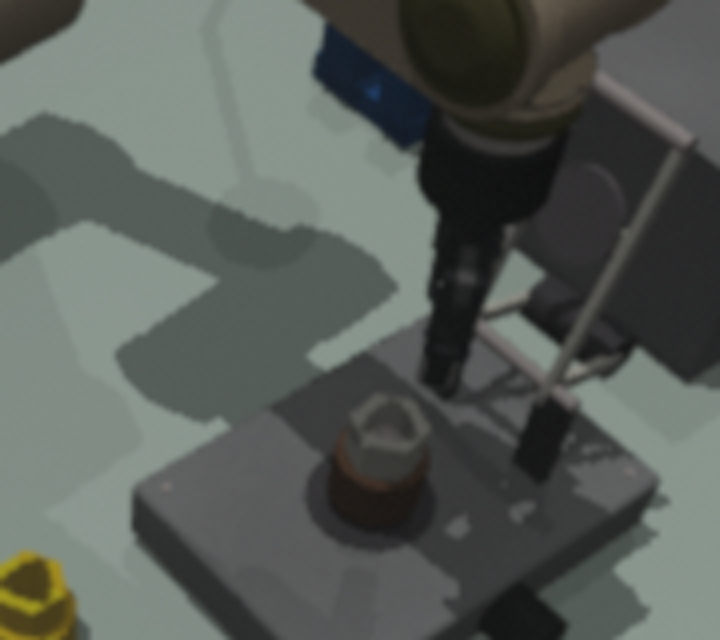

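s7: the drum sits upright and low on the flange at about (378,460), the guard is still open, and the gripper is clear of both. Handing in.

```bash
python3 -c "
from rig import ctrl
print(ctrl.finish_job(), ctrl.sense()['time_s'])"
```

```text
the job is handed in; nothing more can be done
the job is handed in; nothing more can be done
```

I handed the job in at about 15.8 s on the robot clock. The guard is open, the hexagonal-hub drum is on the spindle, and the gripper is clear of both; the hand-in gave no verdict.

- **Guard:** I gripped the handle, carried it along its arc to about 1.15 rad, and let go. It swung over by itself. It was still open in the last picture, but only by eye: I had no reading of the joint angle.
- **Drum:** I gripped it by its hub flats and turned it about 45° so its grooves lined up with the teeth (measured at about 10.8°). It slid down past the teeth with no noticeable resistance. It met the flange at TCP height 154.8 mm, the height predicted for fully home, and only then did I release it.
- **Last checks:** The last picture shows the drum upright on the flange, with the fingers fully open. The networks put the drum's axis at (529–531, 201–203) mm, about 3 to 5 mm in y from my estimate of the spindle at (528.6, 206). That matches the networks' own y error on the spindle, up to 8 mm, and I felt almost no sideways force on the way down, so I trusted the fit.
- **Bystanders:** I touched none that I know of, but I did not measure their positions again at the end.

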